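# Refill the desk caddy and hold its square cup to the front

## Task

Put the glue stick that stands on the open worktop near the front edge upright into the empty round cup of the rotating desk caddy and let go of it. Then take the caddy by the flat grip on top of its centre post, turn it until the square cup stands squarely in front, in line with the upright fin on its foot, and finish while still holding the grip so that the caddy cannot turn while things are taken out. Do not disturb the hand stamp.

Things in the scene. Friction and masses are not known exactly. Their poses are not given: they have to be found in the camera images.
- glue_stick: loose glue stick standing upright on the worktop, a round stick 25 mm across and 96 mm tall, about 32 g; origin at the centre of its underside, z up. It stands to the left or to the right of the caddy; the stamp stands on the other side (not the similar stick far back under the riser).
- caddy_base: fixed foot of the desk caddy: black disc 176 mm across, 13 mm high, with a tongue to its front (its own -x) that carries an upright fin 6 mm wide, 16 mm long and 36 mm high, 122 mm from the axis. Origin on the turning axis at the worktop. The front (fin) can be turned up to about 30 degrees away from the robot.
- caddy: turning part; vertical axis through its origin (that of caddy_base). Turns endlessly either way with friction only (0.06 N m, no detents or spring; stays where left). Grey tray 200 mm across, top at 20 mm. Four grey cups, centres 72 mm from the axis, rims 75 mm high: square at -x, empty round at +x, round ones at +-y with a fixed marker and pen (up to 170 mm high, 60 to 85 mm from the axis).
- grip (a point): point on the axis 146 mm above the worktop, in the middle of the flat black grip on the 12 mm thick centre post. The grip is 14 mm thick along the point's x, 40 mm long along its y and reaches from 125 to 162 mm above the worktop; squeeze it across its thickness from above. Turns with the caddy.
- empty_cup (a point): centre of the inner floor of the empty round cup, 23 mm above the worktop, 72 mm from the axis on the caddy's +x side; turns with the caddy, x pointing away from the axis. The cup is 44 mm across outside, 34 mm inside at the floor and 38 mm at the mouth. A glue stick fully in it has its top 119 mm above the worktop.
- square_cup (a point): point on the tray's rim outside the middle of the only square cup (44 mm wide, holding a USB stick and a flat peg, both fixed), 100 mm from the axis on the caddy's -x side, 20 mm above the worktop; turns with the caddy.
- front_mark (a point): fixed point on the line from the axis to the fin, 100 mm from the axis, 20 mm above the worktop; the square cup faces the front when point square_cup stands here.
- stamp: loose hand stamp standing upright on the worktop, block 24x44 mm, 70 mm tall with a turned handle; origin at the centre of its underside. Not to be disturbed.

How it is judged:
On the way, in this order (a step that is already met when the one before it is completed fails the run):
1. the glue stick stands in the empty round cup, down on its floor, released (horizontal distance between glue_stick and empty_cup below 0.012 m and z of glue_stick in the frame of empty_cup between -0.006 and 0.008 m and angle between glue_stick's own z axis and vertical below 0.2 rad and contact force between the fingers and glue_stick below 0.1 N), for 0.3 s.
2. the square cup is at the fin, and the caddy is held still by its grip (horizontal distance between square_cup and front_mark below 0.01 m and angular speed of caddy below 0.05 rad/s and contact force between the fingers and caddy above 2 N and distance between the grasp point and grip below 0.035 m), for 0.3 s.
At the end, for the whole second after the job is handed in: The glue stick stands released in the formerly empty cup (12 mm off-centre, 8 mm off its floor, 0.2 rad tilt at most); the square cup is within 10 mm of the front mark (6 degrees), the caddy still (0.05 rad/s), its grip held with over 2 N, TCP within 35 mm of the grip's middle (all of step 1 and all of step 2); the arm keeps its last pose, push and grip.
It fails at once if the stamp is pushed more than 30 mm away or knocked over (distance of stamp from where it was at the start of the episode above 0.03 m or angle between stamp's own z axis and vertical above 0.5 rad).
It also fails if it takes over 61 s, if anything falls off the work surface, if the arm or the gripper's body presses on something with over 40 N, if the wrist force passes 120 N, or if a joint passes its speed limit or range.

## Robot

A 6-joint arm with a two-finger parallel gripper is mounted at the origin on a cart in front of the work surface, level with it; the furniture and walls round the work are solid. World frame = base frame: x ahead of the robot, y to its left, z up, the work surface at z = 0. Lengths are in m, angles in rad, forces in N, time in s.
With the tool pointing down it reaches from about 0.325 to 0.775 m from the base axis. Payload 9.3 kg.
Tool frame: the origin (TCP) lies between the finger pads, 19 mm behind the fingertips; this is the grasp point; z points along the fingers, y is the line along which they close (so a half turn about z gives the same grasp; the last joint's range is limited). The gripper opens to 85 mm and grips with 20 to 120 N. Pads are 22 mm wide; open, the fingers measure 114 mm over their backs; the gripper's body (76 mm by 85 mm) begins 54 mm behind the grasp point. The pads swing forward as they close: fully open they stand 13 mm farther back than shut.
Start: joints at [1.127, 0.259, 0.021, 1.334, 0, 1.418], TCP at [0.158, 0.527, 0.25] pointing down, gripper open.
Joint ranges: [-3.04, 3.04], [-0.91, 1.82], [-1.04, 1.36], [-1.92, 1.95], [-1.52, 1.45], [-3.14, 3.14]. Speed limits (rad/s): [2.22, 2.22, 2.79, 3.14, 3.14, 3.14].

## Interface

Orientations are given as a unit quaternion [w, x, y, z].
In Python, from plant import env gives the robot as it stands.
- The arm moves only by the shell command python3 -m inch 'ROWS' [OPENING]. ROWS is JSON, a list of rows, each a list of 2 entries, a list of its own where there are three numbers: the shift along the tool's x, y, z in m, then the turn, a rotation vector about the tool's x, y, z in rad. In form: [[[x, y, z], [rx, ry, rz]], ...]. A call has exactly 8 rows; each row is the pose to reach, as a shift and turn from the pose commanded when the call began, along the tool's axes at that moment; what a row does not reach only later rows make up. A row lasts 1/12 s, in which the tool goes at most 41.7 mm and 7.16 degrees, less where a joint would pass 70% of its speed; a pose out of reach is approached as far as the arm can. A call with a gripper value outside its range is refused whole. OPENING is the opening, from -1 (shut) to 1 (fully open), set as the call begins (- or left out, the last holds). The fingers move at their own pace and stop on an object; the grip force is fixed at half the most. Time passes only in rows, so rows that repeat a pose let the fingers close, or fill a call up. It gives the time, the measured TCP pose, the force, the opening and the grip force at its end, in the units of the state.
- env.get_obs(): the state, without advancing time (a new reading comes with each control period).
- env.get_image(name): name is "scene" or "side" or "wrist"; returns a dict with "image" (384x512x3 uint8, red, green, blue), "intrinsics" (3x3 intrinsics, pixels), "R" (3x3) and "t" (3): a world point X has camera coordinates R X + t. Camera axes: x right, y down, z forward; pixel columns grow to the right and rows downward; lengths in m; the calibration is good to about 2 mm. A picture is of the moment at which its call begins. There is no depth.
- env.finish_job(): hands the job in; it is judged then, once.
The state is a dict: "t": time; "joints": joint angles; "joint_velocities": joint speeds; "joint_torque": joint torques, N m; "ee_pos": TCP position; "ee_rot": TCP orientation; "wrist_force": force on the tool from outside, world axes, zero at the start; "torque": the same for the moment, N m; "width": finger opening in m; "grasp_force": force on a finger pad.
Only numpy, scipy, OpenCV 4.12 (cv2) and the standard library are available. Lean on these libraries where they do the work, as an engineer would, in place of code of your own. Each camera call takes 0.05 s, during which the arm holds its last target. There are 200 camera calls.

## Working session

There is one attempt and no reset: what is moved stays moved. The work goes in short steps, Python scripts to look and compute and a shell command to move; the robot and the scene stay as the last step left them, time stands still between calls to the robot, and variables do not carry over. Pictures are saved under pics/ and viewed, at most 11 in all, crops included, and the job is handed in when it is done.

```bash
mkdir -p pics; ls
python3 - <<'E'
from plant import env
import cv2,numpy as np
o=env.get_obs(); print(o['t'],o['ee_pos'],o['ee_rot'],o['width'])
a=[]
for n in ("scene","side"):
    d=env.get_image(n); im=d["image"]; cv2.imwrite(f"pics/{n}0.png",im[:,:,::-1]); np.savez(f"{n}0.npz",**d)
    print(n,np.round(d["intrinsics"],1).tolist(),np.round(d["R"],3).tolist(),np.round(d["t"],3).tolist())
E
```

```text
pics
0.0 [0.15758134 0.52666101 0.24934962] [-2.06698635e-04  1.44887745e-01  9.89447857e-01 -6.61382872e-04] 0.08534297202730724
scene [[431.5, 0.0, 254.4], [0.0, 431.5, 195.4], [0.0, 0.0, 1.0]] [[0.527, -0.85, -0.013], [-0.542, -0.324, -0.776], [0.655, 0.415, -0.631]] [-0.266, 0.359, 0.789]
side [[366.7, 0.0, 260.3], [0.0, 366.7, 192.8], [0.0, 0.0, 1.0]] [[-0.952, -0.307, 0.013], [-0.231, 0.685, -0.691], [0.203, -0.66, -0.723]] [0.49, 0.209, 1.127]
```

View pics/scene0.png

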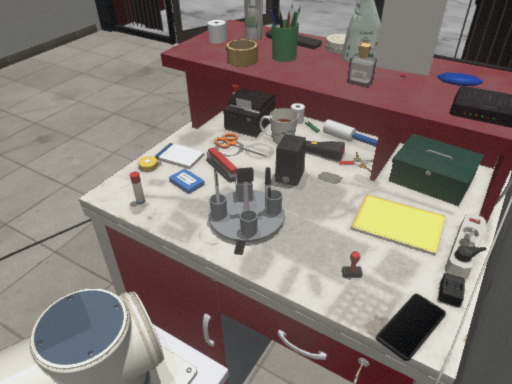

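View pics/side0.png

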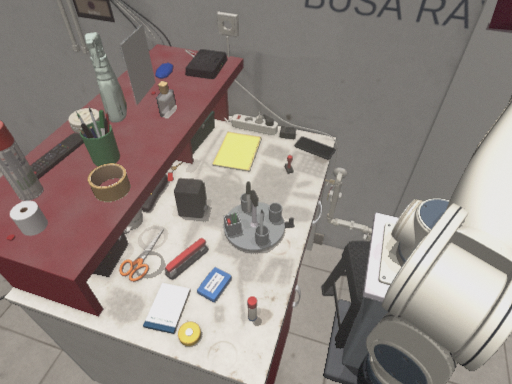

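The scene view shows the red-capped glue stick at about (137,188), the caddy at (246,210), the fin at (240,246) and the stamp at (352,265). In the side view the stick is at (252,308), the caddy at (255,225) and the fin at (290,222). I'll zoom in next.

Run:
```python
import cv2,numpy as np
a=np.load("scene0.npz")["image"][:,:,::-1];b=np.load("side0.npz")["image"][:,:,::-1]
f=lambda im,x,y:cv2.resize(im[y:y+110,x:x+100],None,fx=4,fy=4,interpolation=cv2.INTER_CUBIC)
t=np.hstack([f(a,200,155),f(b,210,170)])
cv2.imwrite("pics/zoom.png",t)
for n,im in(("scene",a),("side",b)):
    h=cv2.cvtColor(np.ascontiguousarray(im),cv2.COLOR_BGR2HSV)
    m=((h[...,0]<8)|(h[...,0]>172))&(h[...,1]>130)&(h[...,2]>100)
    k,_,s,c=cv2.connectedComponentsWithStats(m.astype(np.uint8))
    for i in range(1,k):
        if 20<s[i,4]<500: print(n,s[i],c[i])
```

```text
scene [209 148  27  23 156] [222.07692308 158.5       ]
scene [339 161  14   3  38] [345.52631579 162.05263158]
scene [130 172   8   6  37] [133.94594595 174.51351351]
scene [352 252   7   6  33] [355.03030303 254.42424242]
side [  0 136  10  14  75] [  3.08       143.73333333]
side [168 173   5   8  33] [169.6969697  176.72727273]
side [  7 235   7   5  28] [ 10.10714286 236.92857143]
side [166 239  38  31 194] [183.7371134  254.27319588]
side [248 297   8   8  55] [251.52727273 300.78181818]
```

View pics/zoom.png

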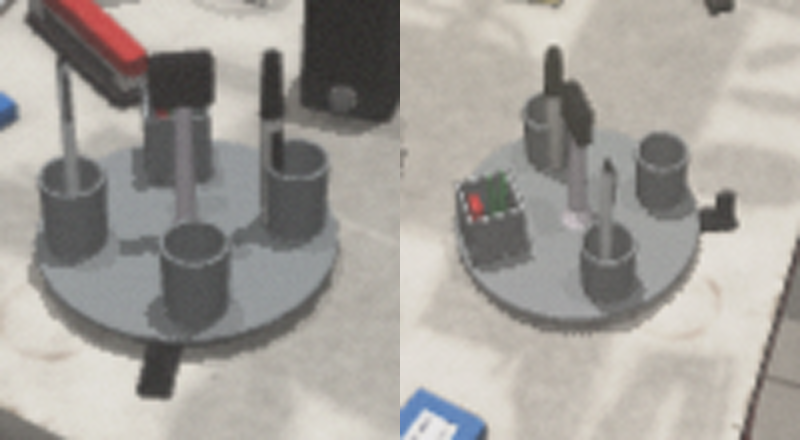

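Left half of the zoom is the scene view. It shows the empty cup's mouth at (195,240), pen cups at (73,177) and (298,160), the grip at (181,80) and the fin at (160,370). Right half is the side view: empty cup (662,155), square cup (491,198), pen cup (608,243), grip (577,115), fin (728,205).

```bash
cat > h.py <<'E'
import numpy as np
def ray(d,u,v):
    R,t=d["R"],d["t"]; w=R.T@np.linalg.inv(d["intrinsics"])@[u,v,1]
    return -R.T@t,w/np.linalg.norm(w)
def plane(d,p,z):
    c,w=ray(d,*p); return c+w*(z-c[2])/w[2]
def tri(d1,p1,d2,p2):
    c,w=ray(d1,*p1);e,v=ray(d2,*p2)
    s=np.linalg.lstsq(np.c_[w,-v],e-c,rcond=None)[0]
    a,b=c+w*s[0],e+v*s[1]; return (a+b)/2,np.linalg.norm(a-b)
E
python3 - <<'E'
import numpy as np
from h import *
np.set_printoptions(precision=4,suppress=True)
a=dict(np.load("scene0.npz"));b=dict(np.load("side0.npz"))
A=lambda x,y:(x/4+200-.4,y/4+155-.4); B=lambda x,y:((x-400)/4+210-.4,y/4+170-.4)
print("glue cap tri",tri(a,(133.95,174.5),b,(251.5,300.8)))
print("stamp tri",tri(a,(355,254.4),b,(290,159)))
print("grip",tri(a,A(181,80),b,B(577,115)))
for n,p in(("empty",(195,240)),("penL",(73,177)),("penR",(298,160)),("sq",(178,105))):print(n,plane(a,A(*p),.075))
for n,p in(("empty",(662,155)),("penN",(608,243)),("sq",(491,198)),("penF",(545,118))):print(n,plane(b,B(*p),.075))
print("fin side",plane(b,B(728,196),.036),plane(b,B(724,229),.01));print("fin scene",plane(a,A(165,350),.036),plane(a,A(155,395),.0))
for n,d in(("s",a),("b",b)):
  pass
# tray: ellipse of grey disc via extreme left/right points
print("tray scene L/R",plane(a,A(38,236),.018),plane(a,A(338,232),.018)); print("tray side",plane(b,B(457,235),.018),plane(b,B(699,225),.018))
E
```

```text
glue cap tri (array([0.4328, 0.3327, 0.0928]), np.float64(0.0008465903348541096))
stamp tri (array([ 0.4898, -0.2697,  0.0591]), np.float64(0.009545316021289097))
grip (array([0.5257, 0.0393, 0.1435]), np.float64(0.00251565679867532))
empty [ 0.4713 -0.0047  0.075 ]
penL [0.4822 0.094  0.075 ]
penR [ 0.5703 -0.0201  0.075 ]
sq [0.5799 0.0777 0.075 ]
empty [ 0.4667 -0.0002  0.075 ]
penN [0.4806 0.0975 0.075 ]
sq [0.5799 0.0845 0.075 ]
penF [ 0.5683 -0.0083  0.075 ]
fin side [ 0.4115 -0.0082  0.036 ] [0.4094 0.0053 0.01  ]
fin scene [ 0.4153 -0.018   0.036 ] [ 0.4092 -0.0133  0.    ]
tray scene L/R [0.4747 0.1217 0.018 ] [ 0.5799 -0.046   0.018 ]
tray side [0.6111 0.0859 0.018 ] [0.4287 0.0141 0.018 ]
```

Axis is at about (0.525, 0.040). The empty cup bears about -142°, the square cup 37.5° and the fin about -156°, so one turn of about +166° will do. I'll move above the stick with the yaw set for placing.

```bash
python3 -m inch '[[[-0.319,-0.107,0.05],[0,0,-0.946]],[[-0.319,-0.107,0.05],[0,0,-0.946]],[[-0.319,-0.107,0.05],[0,0,-0.946]],[[-0.319,-0.107,0.05],[0,0,-0.946]],[[-0.319,-0.107,0.05],[0,0,-0.946]],[[-0.319,-0.107,0.05],[0,0,-0.946]],[[-0.319,-0.107,0.05],[0,0,-0.946]],[[-0.319,-0.107,0.05],[0,0,-0.946]]]' 1
python3 - <<'E'
from plant import env
import cv2,numpy as np
from scipy.spatial.transform import Rotation as R
o=env.get_obs(); q=np.array(o['ee_rot']); print(o['t'],o['ee_pos'],R.from_quat(q[[1,2,3,0]]).as_matrix().round(3),o['joints'])
d=env.get_image("wrist"); cv2.imwrite("pics/w1.png",d["image"][:,:,::-1]); np.savez("w1.npz",**d)
E
```

```text
t: 0.77
ee_pos: [0.403, 0.3537, 0.2052]
ee_rot: [-0.0, -0.305, 0.952, -0.0]
wrist_force: [0.3, 0.8, 0.1]
width: 0.0856
grasp_force: 0.0
0.7667 [0.40304289 0.35365717 0.20515013] [[-0.814 -0.582 -0.   ]
 [-0.582  0.814 -0.   ]
 [ 0.     0.    -1.   ]] [ 5.63648712e-01  2.52396391e-01 -1.02178814e-01  1.21659873e+00
  5.45590213e-05 -5.69327205e-02]
```

View pics/w1.png

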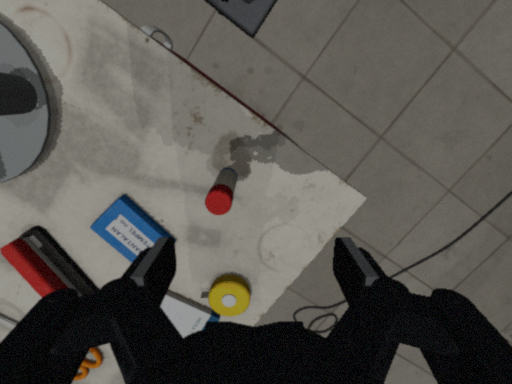

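The wrist view shows the stick's red cap at about (219,198), with its body leaning to (229,172) by perspective. Nothing tall is near it; the yellow tape is at (229,298) and the blue box at (130,228).

Run:
```python
from plant import env
from h import *
import cv2
o=env.get_obs(); print(o['t'],o['ee_pos'])
d=env.get_image("wrist"); im=d["image"]
h=cv2.cvtColor(im,cv2.COLOR_RGB2HSV)
m=((h[...,0]<8)|(h[...,0]>172))&(h[...,1]>130)&(h[...,2]>80)
m[:,:150]=0
k,_,s,c=cv2.connectedComponentsWithStats(m.astype(np.uint8))
for i in range(1,k):
    if s[i,4]>60: print(s[i],c[i],plane(d,c[i],.096))
cn=max(cv2.findContours(m.astype(np.uint8),0,1)[0],key=cv2.contourArea)
# lower end is the top disc of cap: width = 25mm
x,y,w,hh=cv2.boundingRect(cn); print(plane(d,(x+w/2-2,y+hh-w/2),.096), o['ee_rot'])
```

```text
0.8167 [0.40779374 0.35045975 0.20374131]
[211 189  27  24 474] [223.60548523 200.93459916] [0.42963002 0.33277534 0.096     ]
[0.42908065 0.33118379 0.096     ] [-1.10712555e-05 -3.11127467e-01  9.50367290e-01 -1.30890839e-03]
```

```bash
python3 -m inch '[[[0,0,0.05],[0,0,0]],[[0,0,0.05],[0,0,0]],[[0,0,0.05],[0,0,0]],[[0,0,0.05],[0,0,0]],[[0,0,0.05],[0,0,0]],[[0,0,0.05],[0,0,0]],[[0,0,0.05],[0,0,0]],[[0,0,0.05],[0,0,0]]]'
python3 - <<'E'
from plant import env
from h import *
import cv2
from scipy.spatial.transform import Rotation as Ro
o=env.get_obs(); print(o['t'],o['ee_pos'])
d=env.get_image("wrist"); im=d["image"]
h=cv2.cvtColor(im,cv2.COLOR_RGB2HSV)
m=((h[...,0]<8)|(h[...,0]>172))&(h[...,1]>130)&(h[...,2]>80)
m[:,:150]=0
cn=max(cv2.findContours(m.astype(np.uint8),0,1)[0],key=cv2.contourArea)
x,y,w,hh=cv2.boundingRect(cn);print(x,y,w,hh)
g=plane(d,(x+w/2-2,y+hh-w/2),.096); q=np.array(o['ee_rot']);M=Ro.from_quat(q[[1,2,3,0]]).as_matrix()
print(g,M.round(3),"tool delta",M.T@(g-o['ee_pos']))
E
```

```text
t: 1.53
ee_pos: [0.402, 0.3554, 0.1565]
ee_rot: [0.001, -0.303, 0.953, 0.0]
wrist_force: [-0.5, -0.6, 0.5]
width: 0.0855
grasp_force: 0.0
1.5333 [0.40204219 0.35542414 0.15649862]
192 213 32 27
[0.42911201 0.33173838 0.096     ] [[-0.817 -0.577  0.001]
 [-0.577  0.817  0.001]
 [-0.001 -0.    -1.   ]] tool delta [-0.00834761 -0.03496154  0.06051348]
```

```bash
python3 -m inch '[[[-0.008,-0.035,0],[0,0,0]],[[-0.008,-0.035,0],[0,0,0]],[[-0.008,-0.035,0.01],[0,0,0]],[[-0.008,-0.035,0.035],[0,0,0]],[[-0.008,-0.035,0.06],[0,0,0]],[[-0.008,-0.035,0.08],[0,0,0]],[[-0.008,-0.035,0.08],[0,0,0]],[[-0.008,-0.035,0.08],[0,0,0]]]'
python3 -m inch '[[[0,0,0],[0,0,0]],[[0,0,0],[0,0,0]],[[0,0,0],[0,0,0]],[[0,0,0],[0,0,0]],[[0,0,0],[0,0,0]],[[0,0,0],[0,0,0]],[[0,0,0],[0,0,0]],[[0,0,0],[0,0,0]]]' -1
python3 - <<'E'
from plant import env
import cv2,numpy as np
d=env.get_image("wrist");e=env.get_image("side")
cv2.imwrite("pics/g.png",np.hstack([cv2.resize(d["image"],(384,288)),cv2.resize(e["image"][230:374,160:352],(384,288))])[:,:,::-1])
o=env.get_obs();print(o['ee_pos'],o['width'],o['grasp_force'])
E
```

```text
t: 2.25
ee_pos: [0.4277, 0.331, 0.0748]
ee_rot: [-0.001, -0.303, 0.953, -0.0]
wrist_force: [0.2, 0.3, 0.3]
width: 0.0852
grasp_force: 0.0
t: 2.92
ee_pos: [0.4291, 0.3313, 0.0763]
ee_rot: [0.001, -0.303, 0.953, 0.0]
wrist_force: [-1.0, -0.7, 6.3]
width: 0.0237
grasp_force: 58.4
[0.42906416 0.33126076 0.07636347] 0.023587211853946157 58.435707092285156
```

View pics/g.png

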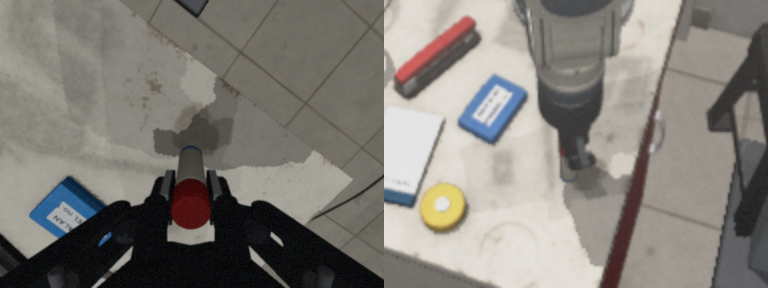

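Both views show the stick held upright between the pads (wrist panel (190,200)). Next: lift, then carry it above the cup.

```bash
python3 -m inch '[[[0,0,-0.03],[0,0,0]],[[0,0,-0.065],[0,0,0]],[[0,0,-0.1],[0,0,0]],[[0,0,-0.135],[0,0,0]],[[0.01,-0.02,-0.165],[0,0,0]],[[0.025,-0.046,-0.18],[0,0,0]],[[0.04,-0.074,-0.18],[0,0,0]],[[0.055,-0.102,-0.18],[0,0,0]]]'
python3 -m inch '[[[0.016,-0.03,0],[0,0,-0.007]],[[0.032,-0.06,0],[0,0,-0.014]],[[0.048,-0.09,0],[0,0,-0.02]],[[0.064,-0.12,0],[0,0,-0.03]],[[0.08,-0.15,0],[0,0,-0.04]],[[0.095,-0.175,0],[0,0,-0.04]],[[0.105,-0.194,0],[0,0,-0.04]],[[0.105,-0.194,0],[0,0,-0.04]]]'
python3 -m inch '[[[0,0,0],[0,0,0]],[[0,0,0],[0,0,0]],[[0,0,0],[0,0,0]],[[0,0,0],[0,0,0]],[[0,0,0],[0,0,0]],[[0,0,0],[0,0,0]],[[0,0,0],[0,0,0]],[[0,0,0],[0,0,0]]]'
python3 - <<'E'
from plant import env
import cv2,numpy as np
for n in("wrist","scene"):
    d=env.get_image(n);np.savez(n+"2.npz",**d);cv2.imwrite(f"pics/{n}2.png",d["image"][:,:,::-1])
o=env.get_obs();print(o['ee_pos'],o['ee_rot'],o['width'],o['grasp_force'])
E
```

```text
t: 3.68
ee_pos: [0.4427, 0.2152, 0.2568]
ee_rot: [0.001, -0.303, 0.953, -0.0]
wrist_force: [1.4, -0.0, -0.3]
width: 0.0241
grasp_force: 58.8
t: 4.35
ee_pos: [0.4691, -0.0063, 0.2554]
ee_rot: [-0.0, -0.32, 0.947, -0.0]
wrist_force: [0.6, 0.4, -0.0]
width: 0.0238
grasp_force: 58.9
t: 5.02
ee_pos: [0.4687, -0.0028, 0.2556]
ee_rot: [0.0, -0.322, 0.947, 0.0]
wrist_force: [-0.3, -0.4, -0.1]
width: 0.024
grasp_force: 58.9
[ 0.4687219  -0.00292398  0.25560775] [ 1.61550467e-05 -3.21711559e-01  9.46837723e-01  2.71477933e-06] 0.02353693126012545 58.86243224143982
```

View pics/wrist2.png

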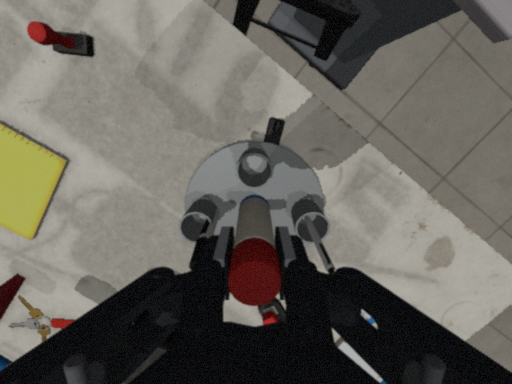

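The wrist view shows the empty cup's mouth at about (255,160), the pen cups at (200,225) and (310,213), and the fin at (275,128). The held stick is at (255,250) and the stamp stands untouched at (70,42).

Run:
```python
from h import *
import cv2
d=dict(np.load("wrist2.npz")); im=d["image"]
crop=cv2.resize(im[110:250,160:350],None,fx=4,fy=4,interpolation=cv2.INTER_CUBIC)
cv2.imwrite("pics/c2.png",crop[:,:,::-1])
print("cam",-d["R"].T@d["t"])
```

```text
cam [ 0.40722054 -0.0488155   0.37942647]
```

View pics/c2.png

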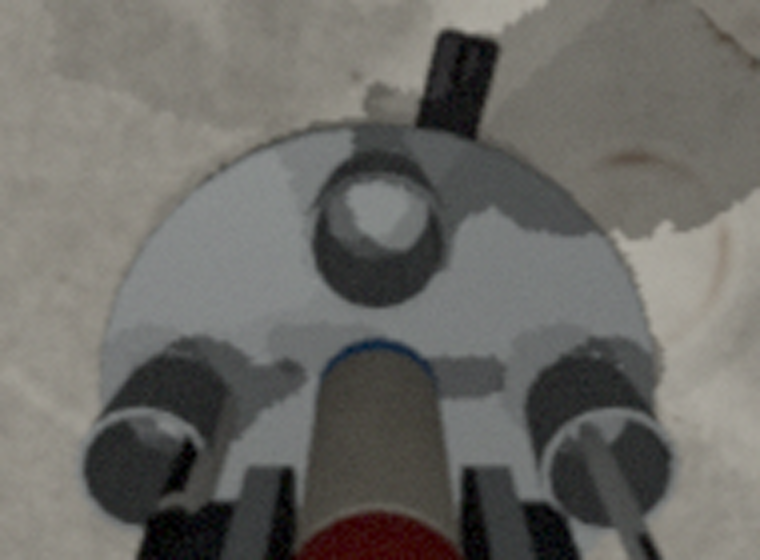

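In the crop, the empty cup's rim centre is at about (378,240), pen rims at (143,465) and (607,465), and the fin and tongue run from (469,38) to (447,132).

Run:
```python
from h import *
np.set_printoptions(precision=4,suppress=True)
d=dict(np.load("wrist2.npz"));C=lambda x,y:(x/4+160-.4,y/4+110-.4)
P=lambda x,y,z:plane(d,C(x,y),z)
e,l,r=P(378,240,.075),P(143,465,.075),P(607,465,.075); c=(l+r)/2
print(e,l,r,"axis",c, "e-dist",np.linalg.norm(e-c),np.linalg.norm(l-r)/2)
A=e-c; print("empty bearing",np.degrees(np.arctan2(A[1],A[0])), "from pens",np.degrees(np.arctan2(*(r-l)[[1,0]])))
for z in(.0,.013):
  a,b=P(469,38,z),P(447,132,z); t=a-b; print(z,a,b,np.degrees(np.arctan2(t[1],t[0])),[np.degrees(np.arctan2(*(p-c)[[1,0]])) for p in(a,b)],np.linalg.norm((a-c)[:2]))
# tray extreme pts
for p in((101,370),(660,370),(380,121)): print(P(*p,.02))
print("mid bottom of stick(front edge)",P(378,340,.18), P(316,400,.17),P(440,400,.17))
```

```text
[ 0.4645 -0.005   0.075 ] [ 0.5649 -0.0191  0.075 ] [0.4778 0.0943 0.075 ] axis [0.5214 0.0376 0.075 ] e-dist 0.07107716578337404 0.07148937137486339
empty bearing -143.1998566304857 from pens 127.56510195939636
0.0 [ 0.4038 -0.0126  0.    ] [0.4333 0.0014 0.    ] -154.648696351039 [np.float64(-156.88278615311086), np.float64(-157.64557766506655)] 0.12777646297123607
0.013 [ 0.404  -0.0138  0.013 ] [ 0.4324 -0.0004  0.013 ] -154.64869635103898 [np.float64(-156.35190451423549), np.float64(-156.90493256169407)] 0.12816324737259846
[ 0.5719 -0.046   0.02  ]
[0.4514 0.1107 0.02  ]
[ 0.4425 -0.021   0.02  ]
mid bottom of stick(front edge) [ 0.4605 -0.0079  0.18  ] [ 0.4815 -0.0081  0.17  ] [0.4658 0.0123 0.17  ]
```

```bash
python3 -m inch '[[[0.006,0,0.01],[0,0,0]],[[0.006,0,0.03],[0,0,0]],[[0.006,0,0.05],[0,0,0]],[[0.006,0,0.07],[0,0,0]],[[0.006,0,0.085],[0,0,0]],[[0.006,0,0.09],[0,0,0]],[[0.006,0,0.09],[0,0,0]],[[0.006,0,0.09],[0,0,0]]]'
python3 - <<'E'
from plant import env
import cv2,numpy as np
a=env.get_image("scene")["image"];b=env.get_image("side")["image"]
f=lambda im,x,y:cv2.resize(im[y:y+110,x:x+100],None,fx=4,fy=4,interpolation=cv2.INTER_CUBIC)
cv2.imwrite("pics/p3.png",np.hstack([f(a,200,155),f(b,210,170)])[:,:,::-1])
E
```

```text
t: 5.78
ee_pos: [0.4642, -0.0068, 0.1662]
ee_rot: [0.0, -0.322, 0.947, -0.0]
wrist_force: [-0.1, -0.2, -0.6]
width: 0.024
grasp_force: 58.9
```

View pics/p3.png

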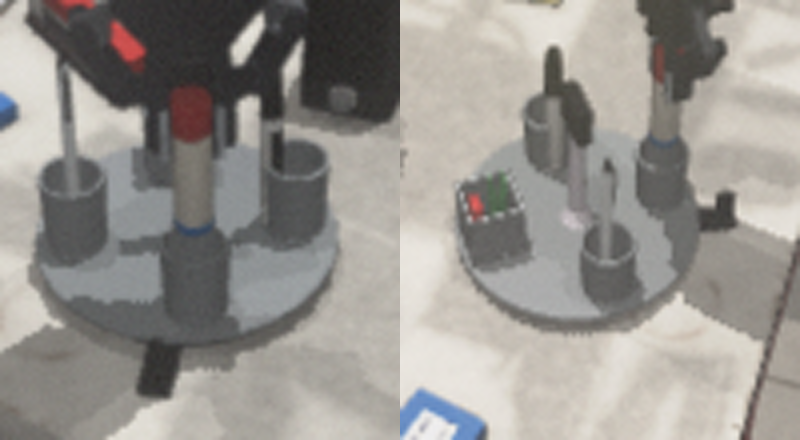

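Both views show the stick's lower end centred on the empty cup, at (195,232) in the scene view and (662,143) in the side view, just above the rim. I'll lower it.

```bash
python3 -m inch '[[[0,0,0.012],[0,0,0]],[[0,0,0.024],[0,0,0]],[[0,0,0.036],[0,0,0]],[[0,0,0.048],[0,0,0]],[[0,0,0.058],[0,0,0]],[[0,0,0.064],[0,0,0]],[[0,0,0.064],[0,0,0]],[[0,0,0.064],[0,0,0]]]'
```

```text
t: 6.55
ee_pos: [0.4643, -0.0067, 0.1021]
ee_rot: [0.0, -0.322, 0.947, -0.0]
wrist_force: [0.1, -0.5, -0.8]
width: 0.0239
grasp_force: 58.9
```

```bash
python3 -m inch '[[[0,0,0],[0,0,0]],[[0,0,0],[0,0,0]],[[0,0,0],[0,0,0]],[[0,0,0],[0,0,0]],[[0,0,0],[0,0,0]],[[0,0,0],[0,0,0]],[[0,0,0],[0,0,0]],[[0,0,0],[0,0,0]]]' 1
python3 -m inch '[[[0,0,-0.02],[0,0,0]],[[0,0,-0.05],[0,0,0]],[[0,0,-0.08],[0,0,0]],[[0,0,-0.11],[0,0,0]],[[0,0,-0.13],[0,0,0]],[[0,0,-0.14],[0,0,0]],[[0,0,-0.14],[0,0,0]],[[0,0,-0.14],[0,0,0]]]'
python3 - <<'E'
from plant import env
import cv2,numpy as np
a=env.get_image("scene")["image"];b=env.get_image("side")["image"]
f=lambda im,x,y:cv2.resize(im[y:y+110,x:x+100],None,fx=4,fy=4,interpolation=cv2.INTER_CUBIC)
cv2.imwrite("pics/p4.png",np.hstack([f(a,200,155),f(b,210,170)])[:,:,::-1])
np.savez("w4.npz",**env.get_image("wrist"))
o=env.get_obs();print(o['ee_pos'],o['ee_rot'],o['joints'])
E
```

```text
t: 7.22
ee_pos: [0.4639, -0.0067, 0.1016]
ee_rot: [0.0, -0.322, 0.947, -0.0]
wrist_force: [0.5, 0.2, 0.4]
width: 0.0852
grasp_force: 0.0
t: 7.88
ee_pos: [0.464, -0.0067, 0.2415]
ee_rot: [0.0, -0.322, 0.947, -0.0]
wrist_force: [0.1, 0.6, -0.6]
width: 0.0855
grasp_force: 0.0
[ 0.46347415 -0.006612    0.24044257] [-8.57463779e-04 -3.21572786e-01  9.46884342e-01  5.01196391e-04] [-1.95623236e-01  1.15739362e-01 -1.85337877e-01  1.27170545e+00
  1.17965315e-05 -8.50403643e-01]
```

View pics/p4.png

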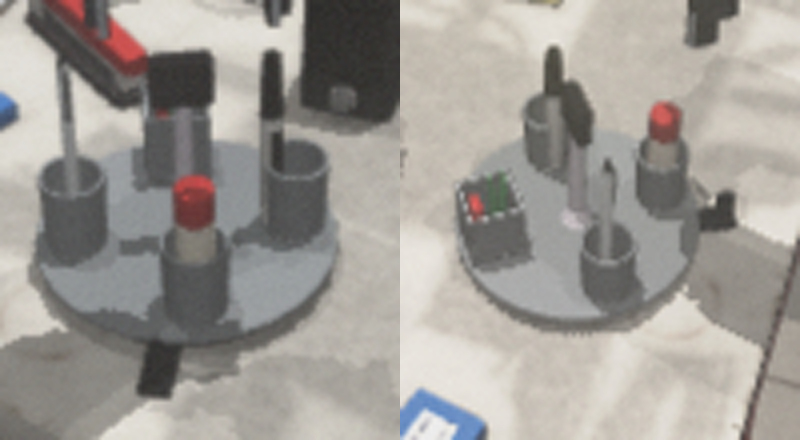

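The stick stands released in the cup, with its red cap at (193,203) in the scene view and (663,122) in the side view. I'll go over the post and turn the fingers 90°.

```bash
python3 -m inch '[[[-0.02,0,0],[0,0,0.12]],[[-0.04,0,0],[0,0,0.24]],[[-0.06,0,0],[0,0,0.36]],[[-0.074,0,0],[0,0,0.48]],[[-0.074,0,0],[0,0,0.6]],[[-0.074,0,0],[0,0,0.7]],[[-0.074,0,0],[0,0,0.8]],[[-0.074,0,0],[0,0,0.8]]]'
python3 -m inch '[[[0,0,0],[0,0,0.12]],[[0,0,0],[0,0,0.24]],[[0,0,0],[0,0,0.36]],[[0,0,0],[0,0,0.48]],[[0,0,0],[0,0,0.6]],[[0,0,0],[0,0,0.7]],[[0,0,0],[0,0,0.77]],[[0,0,0],[0,0,0.77]]]'
python3 - <<'E'
from plant import env
import cv2,numpy as np
from scipy.spatial.transform import Rotation as R
d=env.get_image("wrist");np.savez("w5.npz",**d);cv2.imwrite("pics/w5.png",d["image"][:,:,::-1])
o=env.get_obs();q=np.array(o['ee_rot']);M=R.from_quat(q[[1,2,3,0]]).as_matrix()
print(o['ee_pos'],np.degrees(np.arctan2(M[1,1],M[0,1])),o['joints'])
E
```

```text
t: 8.7
ee_pos: [0.5224, 0.0385, 0.2404]
ee_rot: [-0.001, 0.075, 0.997, 0.0]
wrist_force: [-0.6, 0.6, 0.3]
width: 0.0855
grasp_force: 0.0
t: 9.37
ee_pos: [0.5224, 0.0383, 0.2409]
ee_rot: [-0.001, 0.442, 0.897, -0.0]
wrist_force: [0.1, 0.3, 0.4]
width: 0.0852
grasp_force: 0.0
[0.52243393 0.03833016 0.24101649] 37.78549320733335 [-8.70274785e-02  2.17400095e-01 -5.69707657e-02  1.29745508e+00
 -2.23277409e-05  8.24287857e-01]
```

View pics/w5.png

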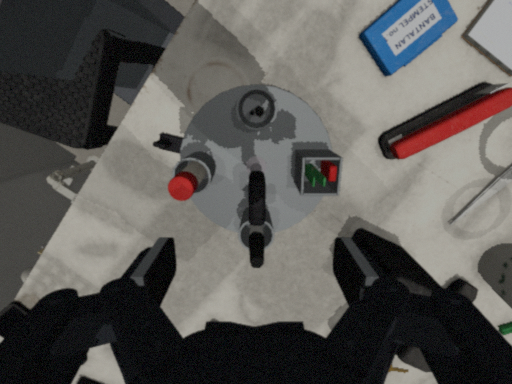

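The wrist view shows the grip edge-on along column 257 (rows 172–225), the stick in its cup at (183,185), the square cup at (318,172) and the fin at (168,142).

Run:
```python
from h import *
d=dict(np.load("w5.npz"))
im=cv=d["image"].astype(int).sum(2)
for r in(175,180,190,195,205,215): 
    c=np.where(im[r,235:280]<130)[0]+235; print(r,c.min(),c.max(),len(c),plane(d,((c.min()+c.max()+1)/2,r),.162).round(4))
for z in(.162,.125):
    X=d["R"]@[.5224,.0383,z]+d["t"]; print((d["intrinsics"]@X)[:2]/X[2])
A=np.array([.522,.038])
for p in((163,141),(168,142),(180,147)):
  q=plane(d,p,.036)[:2]-A;print(p,np.linalg.norm(q),np.degrees(np.arctan2(q[1],q[0])))
```

```text
175 250 263 14 [0.5086 0.0591 0.162 ]
180 249 264 16 [0.511 0.056 0.162]
190 248 264 17 [0.5157 0.0493 0.162 ]
195 248 264 17 [0.5182 0.046  0.162 ]
205 249 264 16 [0.5237 0.0396 0.162 ]
215 243 268 26 [0.5284 0.0322 0.162 ]
[254.74011924 205.2207241 ]
[254.66091561 191.07910743]
(163, 141) 0.11543250295568347 -160.01996645062678
(168, 142) 0.10942507669466645 -160.35825713238435
(180, 147) 0.09424501551814436 -159.48681298525605
```

```bash
python3 -m inch '[[[0,0,0.02],[0,0,0]],[[0,0,0.04],[0,0,0]],[[0,0,0.06],[0,0,0]],[[0,0,0.075],[0,0,0]],[[0,0,0.088],[0,0,0]],[[0,0,0.094],[0,0,0]],[[0,0,0.094],[0,0,0]],[[0,0,0.094],[0,0,0]]]'
python3 -m inch '[[[0,0,0],[0,0,0]],[[0,0,0],[0,0,0]],[[0,0,0],[0,0,0]],[[0,0,0],[0,0,0]],[[0,0,0],[0,0,0]],[[0,0,0],[0,0,0]],[[0,0,0],[0,0,0]],[[0,0,0],[0,0,0]]]' -1
```

```text
t: 10.08
ee_pos: [0.5227, 0.0384, 0.1477]
ee_rot: [-0.0, 0.441, 0.898, -0.0]
wrist_force: [0.1, -0.7, -0.1]
width: 0.0854
grasp_force: 0.0
t: 10.75
ee_pos: [0.524, 0.0393, 0.1481]
ee_rot: [0.001, 0.441, 0.897, 0.002]
wrist_force: [6.6, 7.1, 0.2]
width: 0.0134
grasp_force: 60.6
```

```bash
python3 -m inch '[[[0,0.001,0],[0,0,0]],[[0,0.002,0],[0,0,-0.05]],[[0,0.002,0],[0,0,-0.15]],[[0,0.002,0],[0,0,-0.25]],[[0,0.002,0],[0,0,-0.35]],[[0,0.002,0],[0,0,-0.45]],[[0,0.002,0],[0,0,-0.5]],[[0,0.002,0],[0,0,-0.5]]]'
python3 - <<'E'
from plant import env
import numpy as np
from scipy.spatial.transform import Rotation as R
o=env.get_obs();q=np.array(o['ee_rot']);M=R.from_quat(q[[1,2,3,0]]).as_matrix()
print(np.degrees(np.arctan2(M[1,1],M[0,1])),M.T@o['wrist_force'],o['torque'])
E
```

```text
t: 11.42
ee_pos: [0.524, 0.0394, 0.1481]
ee_rot: [0.0, 0.204, 0.979, -0.0]
wrist_force: [-2.5, -0.2, 4.9]
width: 0.0135
grasp_force: 61.5
66.41042971943871 [ 2.20472233 -1.19840579 -4.93797944] [-0.29261363  0.50116746  0.07167734]
```

```bash
python3 -m inch '[[[0,0,0],[0,0,-0.1]],[[0,0,0],[0,0,-0.2]],[[0,0,0],[0,0,-0.3]],[[0,0,0],[0,0,-0.4]],[[0,0,0],[0,0,-0.5]],[[0,0,0],[0,0,-0.6]],[[0,0,0],[0,0,-0.7]],[[0,0,0],[0,0,-0.8]]]'
python3 -m inch '[[[0,0,0],[0,0,-0.1]],[[0,0,0],[0,0,-0.2]],[[0,0,0],[0,0,-0.3]],[[0,0,0],[0,0,-0.4]],[[0,0,0],[0,0,-0.5]],[[0,0,0],[0,0,-0.6]],[[0,0,0],[0,0,-0.7]],[[0,0,0],[0,0,-0.8]]]'
python3 -m inch '[[[0,0,0],[0,0,-0.1]],[[0,0,0],[0,0,-0.2]],[[0,0,0],[0,0,-0.3]],[[0,0,0],[0,0,-0.4]],[[0,0,0],[0,0,-0.5]],[[0,0,0],[0,0,-0.6]],[[0,0,0],[0,0,-0.7]],[[0,0,0],[0,0,-0.75]]]'
python3 -m inch '[[[0,0,0],[0,0,0]],[[0,0,0],[0,0,0]],[[0,0,0],[0,0,0]],[[0,0,0],[0,0,0]],[[0,0,0],[0,0,0]],[[0,0,0],[0,0,0]],[[0,0,0],[0,0,0]],[[0,0,0],[0,0,0]]]'
python3 - <<'E'
from plant import env
import cv2,numpy as np
from scipy.spatial.transform import Rotation as R
o=env.get_obs();q=np.array(o['ee_rot']);M=R.from_quat(q[[1,2,3,0]]).as_matrix()
print(np.degrees(np.arctan2(M[1,1],M[0,1])),M.T@o['wrist_force'],o['joints'])
a,b,w=[env.get_image(n) for n in("scene","side","wrist")]
for n,d in(("s6",a),("b6",b),("w6",w)): np.savez(n+".npz",**d)
f=lambda d,x,y:cv2.resize(d["image"][y:y+110,x:x+100],(400,440),interpolation=cv2.INTER_CUBIC)
cv2.imwrite("pics/p6.png",np.hstack([f(a,200,155),f(b,210,170)])[:,:,::-1])
E
```

```text
t: 12.08
ee_pos: [0.5241, 0.0394, 0.1481]
ee_rot: [0.0, -0.194, 0.981, -0.0]
wrist_force: [-2.3, -1.1, 5.5]
width: 0.0131
grasp_force: 61.5
t: 12.75
ee_pos: [0.5241, 0.0394, 0.1481]
ee_rot: [-0.0, -0.56, 0.828, -0.0]
wrist_force: [-2.4, -0.5, 4.6]
width: 0.0132
grasp_force: 61.4
t: 13.42
ee_pos: [0.5241, 0.0394, 0.1481]
ee_rot: [0.0, 0.825, -0.565, 0.0]
wrist_force: [-2.3, -1.0, 5.6]
width: 0.0131
grasp_force: 61.4
t: 14.08
ee_pos: [0.5241, 0.0395, 0.1481]
ee_rot: [0.0, 0.823, -0.568, 0.0]
wrist_force: [-3.7, -0.4, 5.8]
width: 0.013
grasp_force: 61.5
-159.18721190365343 [-0.97548434  3.59173908 -5.84454379] [-8.44224669e-02  2.68602382e-01 -2.31924186e-01  1.07006612e+00
 -3.41320618e-04 -2.01847050e+00]
```

View pics/p6.png

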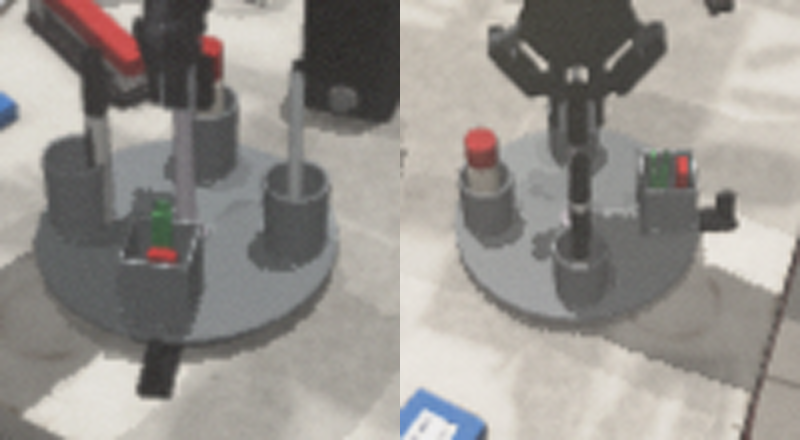

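The square cup, at (162,255) in the scene view and (668,170) in the side view, now stands nearly in line with the fin. The stick still stands in its cup at (482,160). I'll refine the fin bearing numerically from several stored views.

Run:
```python
from h import *
import cv2
A=np.array([.5241,.0394])
for n in("wrist2","w4","w5","w6","scene0","side0","s6","b6"):
    d=dict(np.load(n+".npz")); K,R,t=d["intrinsics"],d["R"],d["t"]
    # predicted window around fin
    X=R@np.array([.4125,-.0105,.015])+t; u,v=(K@X)[:2]/X[2]
    s=int(K[0,0]*.032/X[2]); u,v=int(u),int(v)
    if not(0<=u-s and u+s<512 and 0<=v-s and v+s<384): print(n,"out",u,v); continue
    g=d["image"].astype(int).sum(2); m=np.zeros(g.shape,np.uint8); m[v-s:v+s,u-s:u+s]=g[v-s:v+s,u-s:u+s]<150
    k,lab,st,c=cv2.connectedComponentsWithStats(m); 
    if k<2: print(n,"none");continue
    i=1+np.argmax(st[1:,4]); ys,xs=np.nonzero(lab==i)
    cam=-R.T@t
    out=[]
    for z in(.006,.013,.025,.036):
        P=np.array([plane(d,p,z)[:2] for p in zip(xs+.5*0,ys)])-A; r=np.linalg.norm(P,axis=1); b=np.degrees(np.arctan2(P[:,1],P[:,0]))
        out.append((z,round(np.median(b),1),round(r.min(),3),round(r.max(),3)))
    print(n,st[i],"cam bearing",np.degrees(np.arctan2(*(cam[:2]-A)[::-1])).round(0),out)
```

```text
wrist2 [264 118  20  27 365] cam bearing -143.0 [(0.006, np.float64(-156.5), np.float64(0.099), np.float64(0.132)), (0.013, np.float64(-156.2), np.float64(0.1), np.float64(0.132)), (0.025, np.float64(-155.7), np.float64(0.101), np.float64(0.132)), (0.036, np.float64(-155.2), np.float64(0.102), np.float64(0.133))]
w4 [264 124  21  28 410] cam bearing -143.0 [(0.006, np.float64(-156.4), np.float64(0.099), np.float64(0.132)), (0.013, np.float64(-156.1), np.float64(0.099), np.float64(0.132)), (0.025, np.float64(-155.5), np.float64(0.101), np.float64(0.133)), (0.036, np.float64(-155.0), np.float64(0.103), np.float64(0.133))]
w5 [154 134  29  18 338] cam bearing 129.0 [(0.006, np.float64(-156.6), np.float64(0.103), np.float64(0.138)), (0.013, np.float64(-157.3), np.float64(0.102), np.float64(0.135)), (0.025, np.float64(-158.6), np.float64(0.1), np.float64(0.131)), (0.036, np.float64(-159.8), np.float64(0.097), np.float64(0.128))]
w6 [345 184  28  25 390] cam bearing -70.0 [(0.006, np.float64(-165.0), np.float64(0.094), np.float64(0.122)), (0.013, np.float64(-163.9), np.float64(0.091), np.float64(0.119)), (0.025, np.float64(-161.9), np.float64(0.087), np.float64(0.113)), (0.036, np.float64(-159.9), np.float64(0.084), np.float64(0.108))]
scene0 none
side0 none
s6 [239 248   1   1   1] cam bearing -146.0 [(0.006, np.float64(-155.4), np.float64(0.114), np.float64(0.114)), (0.013, np.float64(-154.8), np.float64(0.121), np.float64(0.121)), (0.025, np.float64(-153.9), np.float64(0.132), np.float64(0.132)), (0.036, np.float64(-153.2), np.float64(0.143), np.float64(0.143))]
b6 none
```

```bash
python3 -m inch '[[[0,0,0],[0,0,-0.02]],[[0,0,0],[0,0,-0.04]],[[0,0,0],[0,0,-0.05]],[[0,0,0],[0,0,-0.05]],[[0,0,0],[0,0,-0.05]],[[0,0,0],[0,0,-0.05]],[[0,0,0],[0,0,-0.05]],[[0,0,0],[0,0,-0.05]]]'
python3 - <<'E'
from h import *
from plant import env
from scipy.spatial.transform import Rotation as Ro
import cv2
A=np.array([.5241,.0394])
bd=lambda p:np.degrees(np.arctan2(*(p[:2]-A)[::-1])).round(1)
a=dict(np.load("s6.npz"));b=dict(np.load("b6.npz"))
p=plane(a,(162/4+199.6,244/4+154.6),.075);q=plane(b,(268/4+209.6,170/4+169.6),.075)
print("before turn, sq:",p,bd(p),q,bd(q))
o=env.get_obs();k=np.array(o['ee_rot']);M=Ro.from_quat(k[[1,2,3,0]]).as_matrix()
print("tool y",np.degrees(np.arctan2(M[1,1],M[0,1])),o['grasp_force'])
# red cap of the stick, opposite side, now
for n in("scene","side"):
    d=env.get_image(n);h=cv2.cvtColor(d["image"],cv2.COLOR_RGB2HSV)
    m=((h[...,0]<8)|(h[...,0]>172))&(h[...,1]>110)&(h[...,2]>80)
    w=np.zeros_like(m);w[155:265,205:310]=1;kk,_,s,c=cv2.connectedComponentsWithStats((m&w).astype(np.uint8))
    for i in range(1,kk):
        if s[i,4]>8:
            P=plane(d,c[i],.108);print(n,s[i],P.round(4),bd(P),np.linalg.norm(P[:2]-A).round(3))
E
```

```text
t: 14.9
ee_pos: [0.5241, 0.0395, 0.1481]
ee_rot: [0.0, 0.837, -0.547, 0.0]
wrist_force: [-3.2, -0.7, 5.7]
width: 0.0133
grasp_force: 61.5
before turn, sq: [0.45791716 0.01051161 0.075     ] -156.4 [0.45780091 0.0134064  0.075     ] -158.6
tool y -156.3238122116264 61.498024463653564
scene [214 155  22  18 146] [0.587  0.1385 0.108 ] 57.6 0.117
scene [250 164   4   5  15] [0.6076 0.0711 0.108 ] 20.8 0.089
scene [239 217   7   3  20] [ 0.4227 -0.0188  0.108 ] -150.2 0.117
side [288 156   4   3  12] [ 0.4793 -0.2189  0.108 ] -99.8 0.262
side [227 203   7   7  36] [0.5947 0.0636 0.108 ] 18.9 0.075
side [279 208   3   5  14] [0.4439 0.0303 0.108 ] -173.6 0.081
```

```bash
python3 -m inch '[[[0,0,0],[0,0,0]],[[0,0,0],[0,0,0]],[[0,0,0],[0,0,0]],[[0,0,0],[0,0,0]],[[0,0,0],[0,0,0]],[[0,0,0],[0,0,0]],[[0,0,0],[0,0,0]],[[0,0,0],[0,0,0]]]'
python3 -c "
from plant import env
print(env.finish_job())"
```

```text
t: 15.67
ee_pos: [0.5241, 0.0395, 0.1481]
ee_rot: [0.0, 0.837, -0.547, 0.0]
wrist_force: [-2.6, -0.6, 6.2]
width: 0.0132
grasp_force: 61.5
the job is handed in; nothing more can be done
None
```

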